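# Open the sprung gluing vise to its index and hold it

## Robot

A 7-joint arm with a two-finger parallel gripper is mounted at the origin on the work surface. World frame = base frame: x ahead of the robot, y to its left, z up, the work surface at z = 0. Lengths are in m, angles in degrees, forces in N, time in s.
With the tool pointing down it reaches from about 0.425 to 0.875 m from the base axis. Payload 4.7 kg.
Tool frame: the origin (TCP) lies midway between the tips of the shut fingers; the grasp point (between the pads) lies 19 mm behind it; z points along the fingers, y is the line along which they close (so a half turn about z gives the same grasp; the last joint's range is limited). The gripper opens to 87 mm and grips with 3 to 60 N. Pads are 19 mm wide; open, the fingers measure 117 mm over their backs; the gripper's body (75 mm by 190 mm) begins 51 mm behind the grasp point.
Start: joints at [66.182, 18.392, -4.016, 83.108, 1.295, 78.541, -3.26], TCP at [0.271, -0.591, 0.223] pointing down, gripper open.
Joint ranges: [-163.93, 163.93], [-17.29, 119.83], [-79.2, 71.16], [3.27, 140.29], [-89.18, 269.18], [5.43, 117.66], [-154.24, 154.24]. Speed limits (degrees/s): [147.25, 147.25, 180, 180, 180, 180, 180].

## Interface

Orientations are given as [roll, pitch, yaw] about the fixed x, y, z axes, in that order (R = Rz(yaw) Ry(pitch) Rx(roll)).
In Python, from cell import env gives the robot as it stands.
- The arm moves only by the tool step_arm, never from a script. Its argument "moves" is a list of rows, each an object with "dp": the shift along the tool's x, y, z in mm, a list of three; "dr": the turn, a rotation vector about the tool's x, y, z in rad, a list of three; "fingers": the closure, from 0 (fully open) to 1 (shut). In form: [{"dp": [dx, dy, dz], "dr": [ax, ay, az], "fingers": fingers}, ...]. A call has exactly 5 rows; each row shifts and turns the commanded pose from where the row before left it, along the tool's axes as they then stand; what a row does not reach is not made up. A row lasts 1/8 s, in which the tool goes at most 62.5 mm and 10.7 degrees, less where a joint would pass 70% of its speed; a pose out of reach is approached as far as the arm can. A call with a gripper value outside its range is refused whole. The fingers move at their own pace and stop on an object; "squeeze" is the grip in N (left out, the last holds). Time passes only in rows, so rows that do not move let the fingers close, or fill a call up. It gives the time, the measured TCP pose, the force, the opening and the grip force at its end, in the units of the state.
- env.get_obs(): the state, without advancing time (a new reading comes with each control period).
- env.read_camera(name): name is "side" or "top"; returns the picture (400x640x3 uint8, red, green, blue); there is no depth.
- env.camera_model(name): a dict with "fx", "fy", "cx", "cy" (pixels), "R" (3x3) and "t" (3): a world point X has camera coordinates R X + t. Camera axes: x right, y down, z forward; pixel columns grow to the right and rows downward; lengths in m; the calibration is good to about 2 mm. A picture is of the moment at which its call begins. camera_model takes no time and is no camera call.
- env.sign_off(): hands the job in; it is judged then, once.
The state is a dict: "time_s": time; "qpos": joint angles; "joint_velocities": joint speeds; "effort": joint torques, N m; "tool_pos": TCP position; "tool_rot": TCP orientation; "force": force on the tool from outside, world axes, zero at the start; "wrist_torque": the same for the moment, N m; "grip_width": finger opening in m; "grasp_force": force on a finger pad.
Only numpy, scipy, OpenCV 4.12 (cv2) and the standard library are available. Lean on these libraries where they do the work, as an engineer would, in place of code of your own. Each camera call takes 0.05 s, during which the arm holds its last target. There are 200 camera calls.

## Task

Get the sprung gluing vise ready for the next glue-up: somebody has parked the lidded glue pot on its bed, right in the way of the moving jaw. Keeping the pot upright, lift it out and set it down (do not drop it) on the empty near half of the plywood board with the other pots, disturbing nothing else; then pull the moving jaw open by its bow handle until the jaw's pointer stands opposite the point of the rider clipped to the bed. Finish still holding the handle there, steady against the springs, so that the glued piece can be laid in: do not let go.

Things in the scene. Friction and masses are not known exactly. Their poses are not given: they have to be found in the camera images.
- vise: Grey two-rod bench vise, bolted down. Bed 236 (x) x 160 (y) x 12 mm; origin under its centre. Slides along its x; its -x end faces the robot (+-0.4 rad), y is left. Fixed jaw at x 67 to 100 (top z 62), end bracket at x -89 to -75 (top z 48); rods at y +-44 with coil springs (tops z 39) that push the jaw shut: 6 N + 130 N/m of travel, 13 to 16 N at the rider. Let go, it flies shut.
- jaw: Moving jaw: grey block with beech lining, 24 + 8 mm thick, 112 wide, top z 62, and on it a bow handle: round steel bar 12 mm thick, 90 mm long along the vise's y, 36 mm above the block, a post at each end. Origin: middle of the bar, 98 mm above the table, block centred below it. Shut, it is at vise x = 45 mm, y = 0; pulled to -x it opens, stop at 83 mm of travel.
- pointer (a point): Tip of the small steel pointer that sticks out sideways from the moving jaw's foot on the +y side, over the ruled scale: 66 mm in +y from the bar's middle, at the bar's x, 17.5 mm above the table. Moves with the jaw.
- mark (a point): Point of the rider, a brass clip 17 mm wide with a steel thumbscrew on the bed's +y edge, set for this job 52 to 76 mm of jaw travel from shut. It lies at vise y = 68 mm, 17.5 mm above the table, axes parallel to the vise's: the jaw is at the mark when pointer and mark agree along the vise's x.
- pot: Lidded white plastic glue pot, 62 mm diameter up to 64 mm high, lid 58 mm diameter, 83 mm high in all, about 0.2 kg. Origin at the centre of its underside, z up. Stands on the vise's bed (12 mm above the table) between the rods, behind the moving jaw; while it is there the jaw cannot reach the mark.
- board: Plywood board lying on the table, 200 (x) x 190 (y) x 12 mm, fixed. Origin at the centre of its underside; its -x half (nearer to the robot, middle at x = -50 mm) is empty and is where the pot belongs; a tin and a bottle stand on the +x half. Turned up to 0.4 rad.
- tin: Tin, 66 mm diameter, 80 mm high, on the board's far half; origin under its centre. Leave it alone.
- bottle: White bottle, 52 mm diameter, 135 mm high, on the board's far half; origin under its centre. Leave it alone.
- figure: Turned wooden finial on a 60 mm square block, 120 mm high, standing on the table beyond vise and board; origin under its centre. Leave it alone.
- brush: Flat paint brush lying on the table beyond vise and board. Leave it alone.
There are look-alikes about, which are no part of the job. What is shaped like the pot but purple or yellow is not meant.

How it is judged (in metres and radians):
On the way, in this order (a step that is already met when the one before it is completed fails the run):
1. the pot stands upright on the board, released and at rest, the jaw still shut (z of pot in the frame of board between 0.009 and 0.015 m and x of pot in the frame of board between -0.085 and 0.02 m and y of pot in the frame of board between -0.08 and 0.08 m and angle between pot's own z axis and vertical below 0.1 rad and linear speed of pot below 0.02 m/s and contact force between the fingers and pot below 0.1 N and x of jaw in the frame of vise above 0.03 m), for 0.2 s.
2. the jaw has been pulled by its handle until the pointer is opposite the rider (x of pointer in the frame of mark between -0.004 and 0.004 m and (contact force between the fingers and jaw_c2 above 5 N or contact force between the fingers and jaw_c3 above 5 N or contact force between the fingers and jaw_c4 above 5 N)), for 0.3 s.
At the end, for the whole second after the job is handed in: The fingers still hold the handle (contact force over 5 N) with the pointer within 4 mm of the rider's point along the slide and the jaw still (under 10 mm/s); the pot stands upright (within 0.1 rad), at rest on the board's empty half (all of step 2 and linear speed of jaw below 0.01 m/s and z of pot in the frame of board between 0.009 and 0.015 m and x of pot in the frame of board between -0.085 and 0.02 m and y of pot in the frame of board between -0.08 and 0.08 m and angle between pot's own z axis and vertical below 0.1 rad and linear speed of pot below 0.02 m/s); the arm keeps its last pose, push and grip.
It fails at once if the pot is tipped (more than 0.5 rad) (angle between pot's own z axis and vertical above 0.5 rad).
It fails at once if the pot is dropped (falls free by more than about 13 mm) (contact force between the fingers and pot below 0.05 N and linear speed of pot above 0.5 m/s).
It fails at once if a bystander is knocked or shifted (tin, bottle, figure or brush by more than 20 mm) (distance of any of tin, bottle, figure, brush from where it was at the start of the episode above 0.02 m or angle between any of tin, bottle, figure's own z axis and vertical above 0.3 rad).
It also fails if it takes over 58 s, if anything falls off the work surface, if the arm or the gripper's body presses on something with over 40 N, if the wrist force passes 120 N, or if a joint passes its speed limit or range.

## Working session

There is one attempt and no reset: what is moved stays moved. The work goes in short steps, Python scripts to look and compute and a tool call to move; the robot and the scene stay as the last step left them, time stands still between calls to the robot, and variables do not carry over. Pictures are saved under pics/ and viewed, at most 10 in all, crops included, and the job is handed in when it is done.

Besides the shell and the picture viewer there is one more tool, called after ">>>" by a JSON object that holds its "fn" and its "kwargs", one argument or row to a line. step_arm: Moves the arm, as the interface text tells. Its arguments: {"type":"object","properties":{"moves":{"type":"array","items":{"type":"object","properties":{"dp":{"type":"array","items":{"type":"number"}},"dr":{"type":"array","items":{"type":"number"}},"fingers":{"type":"number"}}}},"squeeze":{"type":"number"}},"required":["moves"]}

```bash
mkdir -p pics
python3 - <<'E'
from cell import env
import cv2
for n in("top","side"):
    cv2.imwrite(f"pics/{n}0.png",env.read_camera(n)[:,:,::-1]); m=env.camera_model(n); print(m)
print(env.get_obs())
E
```

```text
{'fx': 459.95421460503013, 'fy': 459.95421460503013, 'cx': 320.55161762836906, 'cy': 197.91360260672397, 'R': array([[-9.14769683e-04, -9.99642638e-01,  2.67162636e-02],
       [-9.87122991e-01, -3.37088245e-03, -1.59927603e-01],
       [ 1.59960509e-01, -2.65185350e-02, -9.86767147e-01]]), 't': array([0.00655754, 0.59729751, 0.96003447])}
{'fx': 419.08836807838867, 'fy': 419.08836807838867, 'cx': 328.47076077196795, 'cy': 203.68821248919866, 'R': array([[-0.73041027, -0.68300645,  0.0017431 ],
       [-0.48346334,  0.51521186, -0.70768633],
       [ 0.48245626, -0.51774409, -0.7065246 ]]), 't': array([0.43452012, 0.31881379, 0.71473662])}
{'time_s': 0.1, 'qpos': array([66.18368611, 18.43481519, -4.0179666 , 83.1683559 ,  1.29412809,
       78.53975203, -3.26057756]), 'joint_velocities': array([ 0.04795381, -0.09376083, -0.03667381, -0.26178218, -0.00673951,
       -0.03368411,  0.02068601]), 'effort': array([ 3.78900904e-05, -4.92572272e+01, -4.05554362e-01, -3.13398278e+01,
       -6.41616527e-02,  3.94417474e-02,  1.17800323e-04]), 'tool_pos': array([ 0.27061092, -0.59044824,  0.22156728]), 'tool_rot': array([-1.79902270e+02,  3.80002178e-03,  2.46274808e+01]), 'force': array([0.01617879, 0.59772605, 0.47757178]), 'wrist_torque': array([-0.04018378,  0.02025029, -0.01865677]), 'grasp_force': 0.0, 'grip_width': 0.08708938490818509}
```

View pics/top0.png

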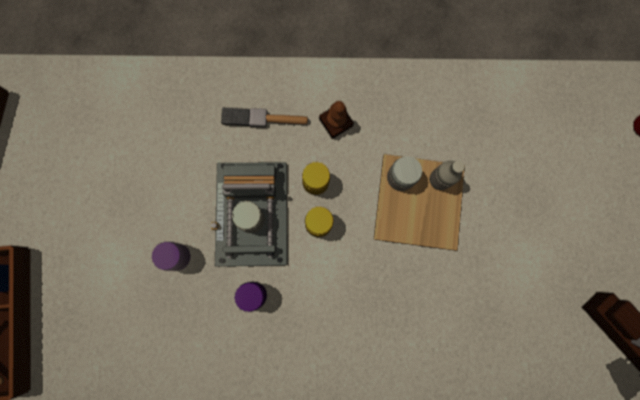

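View pics/side0.png

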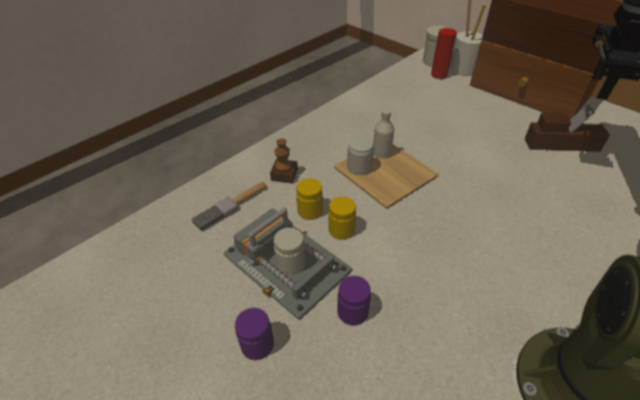

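The top view shows the vise at about (252,214), with the pot on it at (246,215), the bar near (249,182) and the rider near (215,226). The board is at (420,203), with the tin at (406,172) and the bottle at (449,175). Next I'll enlarge both.

Run:
```python
import cv2,numpy as np
t=cv2.imread("pics/top0.png"); s=cv2.imread("pics/side0.png")
a=cv2.resize(t[155:275,200:300],None,fx=5,fy=5,interpolation=cv2.INTER_CUBIC)
cv2.imwrite("pics/c1.png",cv2.convertScaleAbs(a,alpha=1.5))
a=cv2.resize(s[190:320,215:375],None,fx=4.5,fy=4.5,interpolation=cv2.INTER_CUBIC)
cv2.imwrite("pics/c2.png",cv2.convertScaleAbs(a,alpha=1.5))
```

```text
(no output)
```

View pics/c1.png

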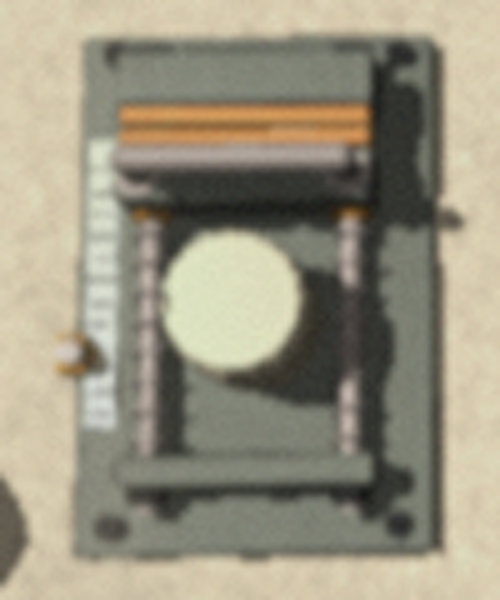

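View pics/c2.png

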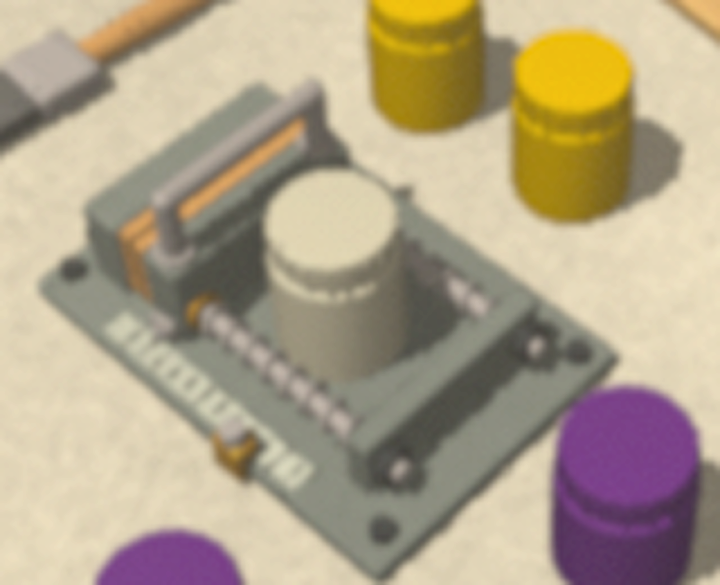

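The crops show these points:
- **Top crop:** pot lid centre at (232,300), bar from (118,157) to (358,157), rider at (75–95,354), bed corners at (85,38), (435,38), (435,552) and (77,555).
- **Side crop:** lid top at (332,220), rider at (236,452), bed corners at (40,285), (380,578) and (618,358).

```bash
cat > h.py <<'E'
import numpy as np
from cell import env
from scipy.optimize import least_squares
M={n:env.camera_model(n) for n in("top","side")}
def proj(n,X):
    m=M[n];c=np.atleast_2d(X)@m["R"].T+m["t"];return np.c_[m["fx"]*c[:,0]/c[:,2]+m["cx"],m["fy"]*c[:,1]/c[:,2]+m["cy"]]
def ray(n,p,z):
    m=M[n];d=m["R"].T@np.array([(p[0]-m["cx"])/m["fx"],(p[1]-m["cy"])/m["fy"],1]);o=-m["R"].T@m["t"];return o+d*(z-o[2])/d[2]
c1=lambda p:((p[0]+.5)/5-.5+200,(p[1]+.5)/5-.5+155)
c2=lambda p:((p[0]+.5)/4.5-.5+215,(p[1]+.5)/4.5-.5+190)
def W(pose,l):
    x,y,a=pose;l=np.atleast_2d(np.array(l,float));c,s=np.cos(a),np.sin(a);return np.c_[x+c*l[:,0]-s*l[:,1],y+s*l[:,0]+c*l[:,1],l[:,2]]
def L(pose,X):
    x,y,a=pose;d=np.array(X[:2])-[x,y];c,s=np.cos(a),np.sin(a);return np.array([c*d[0]+s*d[1],-s*d[0]+c*d[1]])
def fit(obs,x0):
    f=lambda q:np.concatenate([(proj(n,W(q,l))-p).ravel() for n,l,p in obs])
    r=least_squares(f,x0,loss="soft_l1");return r.x,np.round(f(r.x).reshape(-1,2),1).tolist()
E
python3 - <<'E'
from h import *
np.set_printoptions(precision=4,suppress=True)
b=lambda i,j:(i*.118,j*.08,.012)
obs=[("top",b(1,1),c1((85,38))),("top",b(1,-1),c1((435,38))),("top",b(-1,-1),c1((435,552))),("top",b(-1,1),c1((77,555))),
("side",b(1,1),c2((40,285))),("side",b(-1,1),c2((380,578))),("side",b(-1,-1),c2((618,358)))]
v,r=fit(obs,[.5,.15,0]);print("vise",v,r)
g=lambda i,j:(i*.1,j*.095,.012)
obs=[("top",g(1,1),(383,155)),("top",g(1,-1),(464,162.5)),("top",g(-1,-1),(457.5,249)),("top",g(-1,1),(375,240)),("side",g(1,1),(335,166)),("side",g(-1,1),(388,205)),("side",g(-1,-1),(437,176))]
q,r=fit(obs,[.5,-.2,0]);print("board",q,r)
print("place",W(q,(-.045,0,0)))
for n,p in(("top",c1((232,300))),("side",c2((332,220)))):
    X=ray(n,p,.095);print("pot",n,X,L(v,X))
for n,p in(("top",c1((118,156))),("top",c1((358,156))),("side",c2((163,205))),("side",c2((315,92)))):
    X=ray(n,p,.098);print("bar",n,X,L(v,X))
for n,p in(("top",c1((90,354))),("side",c2((240,445))),("side",c2((255,460))) ):
    X=ray(n,p,.0175);print("rider",n,X,L(v,X))
print("tin",ray("top",(406,167),.08),"bot",ray("top",(458,168),.135))
for n,p in (("pur",(250,296)),("pur2",(170,256)),("yel",(316,178)),("yel2",(319,222))):print(n,ray("top",p,.075))
print("crop px of pointer/mark cands",[ (proj("top",W(v,(x,.068,.0175)))[0]-[200,155])*5 for x in(.045,-.007,-.031)])
E
```

```text
vise [0.5674 0.1623 0.0135] [[0.0, 0.3], [0.1, -0.2], [0.4, 0.9], [-0.7, 1.3], [-1.8, -0.8], [-0.7, -0.1], [0.5, -1.7]]
board [ 0.5966 -0.2209 -0.109 ] [[-0.5, -0.9], [-0.1, 0.8], [1.3, 0.4], [-0.1, 0.1], [-1.9, -0.5], [-0.3, 0.9], [0.9, -3.5]]
place [[ 0.5518 -0.216   0.    ]]
pot top [0.5542 0.1627 0.095 ] [-0.0132  0.0006]
pot side [0.5514 0.1629 0.095 ] [-0.0159  0.0008]
bar top [0.614 0.211 0.098] [0.0473 0.0481]
bar top [0.6144 0.1115 0.098 ] [ 0.0464 -0.0514]
bar side [0.6101 0.2095 0.098 ] [0.0434 0.0466]
bar side [0.6124 0.1165 0.098 ] [ 0.0444 -0.0465]
rider top [0.5395 0.2356 0.0175] [-0.0268  0.0736]
rider side [0.5374 0.2387 0.0175] [-0.0289  0.0768]
rider side [0.5267 0.2393 0.0175] [-0.0396  0.0776]
tin [ 0.6602 -0.1761  0.08  ] bot [ 0.6459 -0.2706  0.135 ]
pur [0.3885 0.1531 0.075 ]
pur2 [0.47   0.3201 0.075 ]
yel [0.6362 0.0178 0.075 ]
yel2 [0.5413 0.0114 0.075 ]
crop px of pointer/mark cands [array([103.9537, 192.6771]), array([101.601 , 307.5347]), array([100.5023, 361.1748])]
```

>>> {"fn": "step_arm", "kwargs": {
  "moves": [
    {"dp": [0, 0, 0], "dr": [0, 0, 0.15], "fingers": 0},
    {"dp": [0, 0, 0], "dr": [0, 0, 0.15], "fingers": 0},
    {"dp": [0, 0, 0], "dr": [0, 0, 0.116], "fingers": 0},
    {"dp": [45, -40, 0], "dr": [0, 0, 0], "fingers": 0},
    {"dp": [45, -40, 0], "dr": [0, 0, 0], "fingers": 0}
  ]
}}

```text
time_s: 0.72
tool_pos: [0.36, -0.5089, 0.2219]
tool_rot: [-180.0, 0.0, 0.7]
force: [0.2, -0.4, 0.6]
grip_width: 0.0873
grasp_force: 0.0
```

>>> {"fn": "step_arm", "kwargs": {
  "moves": [
    {"dp": [45, -40, 0], "dr": [0, 0, 0], "fingers": 0},
    {"dp": [45, -40, 0], "dr": [0, 0, 0], "fingers": 0},
    {"dp": [45, -40, 0], "dr": [0, 0, 0], "fingers": 0},
    {"dp": [40, -40, 0], "dr": [0, 0, 0], "fingers": 0},
    {"dp": [0, -50, 0], "dr": [0, 0, 0], "fingers": 0}
  ]
}}

```text
time_s: 1.35
tool_pos: [0.5341, -0.2944, 0.2211]
tool_rot: [-179.9, 0.0, 1.0]
force: [0.0, 0.8, 1.0]
grip_width: 0.0871
grasp_force: 0.0
```

>>> {"fn": "step_arm", "kwargs": {
  "moves": [
    {"dp": [0, -60, 0], "dr": [0, 0, 0], "fingers": 0},
    {"dp": [0, -60, 0], "dr": [0, 0, 0], "fingers": 0},
    {"dp": [0, -60, 0], "dr": [0, 0, 0], "fingers": 0},
    {"dp": [0, -60, 0], "dr": [0, 0, 0], "fingers": 0},
    {"dp": [0, -60, 0], "dr": [0, 0, 0], "fingers": 0}
  ]
}}

```text
time_s: 1.98
tool_pos: [0.5271, 0.0045, 0.2223]
tool_rot: [180.0, 0.0, 0.8]
force: [1.5, -0.5, -0.6]
grip_width: 0.087
grasp_force: 0.0
```

>>> {"fn": "step_arm", "kwargs": {
  "moves": [
    {"dp": [12, -55, 0], "dr": [0, 0, 0], "fingers": 0},
    {"dp": [12, -55, 0], "dr": [0, 0, 0], "fingers": 0},
    {"dp": [4, -44, 0], "dr": [0, 0, 0], "fingers": 0},
    {"dp": [0, 0, 40], "dr": [0, 0, 0], "fingers": 0},
    {"dp": [0, 0, 0], "dr": [0, 0, 0], "fingers": 0}
  ]
}}

```text
time_s: 2.6
tool_pos: [0.551, 0.1564, 0.1792]
tool_rot: [179.9, 0.4, 0.8]
force: [0.9, -1.2, -0.0]
grip_width: 0.0871
grasp_force: 0.0
```

Run:
```python
from h import *
import cv2
o=env.get_obs();print(o["tool_pos"],o["tool_rot"])
s=env.read_camera("side")[:,:,::-1];t=env.read_camera("top")[:,:,::-1]
a=cv2.resize(s[130:310,200:400],None,fx=3,fy=3,interpolation=cv2.INTER_CUBIC)
cv2.imwrite("pics/c3.png",cv2.convertScaleAbs(a,alpha=1.5))
```

```text
[0.55099119 0.15640382 0.17918776] [179.89569259   0.41009442   0.8449859 ]
```

View pics/c3.png

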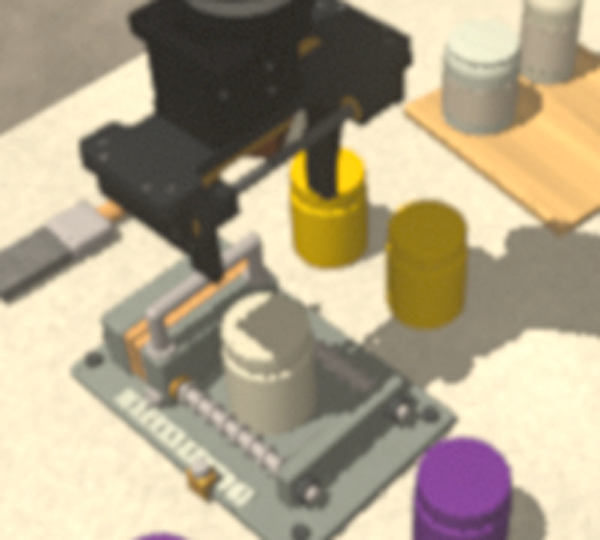

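The fingers are above the pot at side-crop (265,325), clear of the bar, with nothing else in the way.

>>> {"fn": "step_arm", "kwargs": {
  "moves": [
    {"dp": [2, -6, 25], "dr": [0, 0, 0], "fingers": 0},
    {"dp": [0, 0, 35], "dr": [0, 0, 0], "fingers": 0},
    {"dp": [0, 0, 35], "dr": [0, 0, 0], "fingers": 0},
    {"dp": [0, 0, 25], "dr": [0, 0, 0], "fingers": 0},
    {"dp": [0, 0, 10], "dr": [0, 0, 0], "fingers": 0}
  ]
}}

```text
time_s: 3.32
tool_pos: [0.5559, 0.162, 0.0525]
tool_rot: [180.0, 0.0, 0.7]
force: [0.2, -0.1, -0.1]
grip_width: 0.0868
grasp_force: 0.0
```

>>> {"fn": "step_arm", "kwargs": {
  "squeeze": 15,
  "moves": [
    {"dp": [0, 0, 0], "dr": [0, 0, 0], "fingers": 0.2},
    {"dp": [0, 0, 0], "dr": [0, 0, 0], "fingers": 0.26},
    {"dp": [0, 0, 0], "dr": [0, 0, 0], "fingers": 0.4},
    {"dp": [0, 0, 0], "dr": [0, 0, 0], "fingers": 0.5},
    {"dp": [0, 0, 0], "dr": [0, 0, 0], "fingers": 0.5}
  ]
}}

```text
time_s: 3.95
tool_pos: [0.5562, 0.1633, 0.0536]
tool_rot: [-180.0, -0.1, 0.8]
force: [-0.1, -0.5, 5.9]
grip_width: 0.0616
grasp_force: 15.0
```

>>> {"fn": "step_arm", "kwargs": {
  "squeeze": 22,
  "moves": [
    {"dp": [0, 0, 0], "dr": [0, 0, 0], "fingers": 0.5},
    {"dp": [0, 0, -10], "dr": [0, 0, 0], "fingers": 0.5},
    {"dp": [0, 0, -25], "dr": [0, 0, 0], "fingers": 0.5},
    {"dp": [0, 0, -40], "dr": [0, 0, 0], "fingers": 0.5},
    {"dp": [0, 0, -40], "dr": [0, 0, 0], "fingers": 0.5}
  ]
}}

```text
time_s: 4.58
tool_pos: [0.5545, 0.1628, 0.168]
tool_rot: [180.0, 0.1, 0.8]
force: [0.8, -0.1, -3.4]
grip_width: 0.0618
grasp_force: 22.0
```

>>> {"fn": "step_arm", "kwargs": {
  "moves": [
    {"dp": [0, 20, 0], "dr": [0, 0, 0], "fingers": 0.5},
    {"dp": [0, 35, 0], "dr": [0, 0, 0], "fingers": 0.5},
    {"dp": [0, 45, 0], "dr": [0, 0, 0], "fingers": 0.5},
    {"dp": [0, 45, 0], "dr": [0, 0, 0], "fingers": 0.5},
    {"dp": [0, 45, 0], "dr": [0, 0, 0], "fingers": 0.5}
  ]
}}

```text
time_s: 5.2
tool_pos: [0.5572, -0.0282, 0.1671]
tool_rot: [-180.0, 0.1, 0.8]
force: [0.6, -0.5, -2.8]
grip_width: 0.0616
grasp_force: 22.0
```

>>> {"fn": "step_arm", "kwargs": {
  "moves": [
    {"dp": [0, 45, 0], "dr": [0, 0, 0], "fingers": 0.5},
    {"dp": [0, 45, 0], "dr": [0, 0, 0], "fingers": 0.5},
    {"dp": [0, 45, 0], "dr": [0, 0, 0], "fingers": 0.5},
    {"dp": [0, 35, 0], "dr": [0, 0, 0], "fingers": 0.5},
    {"dp": [0, 18, 0], "dr": [0, 0, 0], "fingers": 0.5}
  ]
}}

```text
time_s: 5.82
tool_pos: [0.5595, -0.2172, 0.1669]
tool_rot: [-180.0, 0.1, 0.6]
force: [0.4, 1.0, -3.8]
grip_width: 0.062
grasp_force: 22.0
```

>>> {"fn": "step_arm", "kwargs": {
  "moves": [
    {"dp": [-8, 0, 20], "dr": [0, 0, 0], "fingers": 0.5},
    {"dp": [0, 0, 35], "dr": [0, 0, 0], "fingers": 0.5},
    {"dp": [0, 0, 30], "dr": [0, 0, 0], "fingers": 0.5},
    {"dp": [0, 0, 15], "dr": [0, 0, 0], "fingers": 0.5},
    {"dp": [0, 0, 5], "dr": [0, 0, 0], "fingers": 0.5}
  ]
}}

```text
time_s: 6.45
tool_pos: [0.5524, -0.2141, 0.0619]
tool_rot: [-179.9, 0.1, 0.8]
force: [-0.0, 0.2, -2.6]
grip_width: 0.0614
grasp_force: 22.0
```

>>> {"fn": "step_arm", "kwargs": {
  "moves": [
    {"dp": [0, 0, 2], "dr": [0, 0, 0], "fingers": 0.5},
    {"dp": [0, 0, 2], "dr": [0, 0, 0], "fingers": 0.5},
    {"dp": [0, 0, 1], "dr": [0, 0, 0], "fingers": 0.5},
    {"dp": [0, 0, 1], "dr": [0, 0, 0], "fingers": 0.5},
    {"dp": [0, 0, 0], "dr": [0, 0, 0], "fingers": 0.5}
  ]
}}

```text
time_s: 7.08
tool_pos: [0.5527, -0.215, 0.0567]
tool_rot: [180.0, -0.0, 0.8]
force: [0.2, 1.2, -3.4]
grip_width: 0.061
grasp_force: 22.0
```

>>> {"fn": "step_arm", "kwargs": {
  "moves": [
    {"dp": [0, 0, 1], "dr": [0, 0, 0], "fingers": 0.5},
    {"dp": [0, 0, 1], "dr": [0, 0, 0], "fingers": 0.5},
    {"dp": [0, 0, 1], "dr": [0, 0, 0], "fingers": 0.5},
    {"dp": [0, 0, 0], "dr": [0, 0, 0], "fingers": 0.5},
    {"dp": [0, 0, 0], "dr": [0, 0, 0], "fingers": 0.5}
  ]
}}

```text
time_s: 7.7
tool_pos: [0.5526, -0.215, 0.0537]
tool_rot: [180.0, 0.0, 0.8]
force: [-1.2, 0.4, -1.4]
grip_width: 0.0618
grasp_force: 22.0
```

>>> {"fn": "step_arm", "kwargs": {
  "moves": [
    {"dp": [0, 0, 1], "dr": [0, 0, 0], "fingers": 0.5},
    {"dp": [0, 0, 0], "dr": [0, 0, 0], "fingers": 0.5},
    {"dp": [0, 0, 0], "dr": [0, 0, 0], "fingers": 0.5},
    {"dp": [0, 0, 0], "dr": [0, 0, 0], "fingers": 0.5},
    {"dp": [0, 0, 0], "dr": [0, 0, 0], "fingers": 0.5}
  ]
}}

```text
time_s: 8.32
tool_pos: [0.5526, -0.215, 0.0536]
tool_rot: [180.0, 0.0, 0.8]
force: [-3.2, 1.1, 5.4]
grip_width: 0.0613
grasp_force: 22.0
```

Contact with the board is confirmed: the vertical force has reversed. Releasing now, then rising.

>>> {"fn": "step_arm", "kwargs": {
  "squeeze": 5,
  "moves": [
    {"dp": [0, 0, 0], "dr": [0, 0, 0], "fingers": 0.2},
    {"dp": [0, 0, 0], "dr": [0, 0, 0], "fingers": 0.0},
    {"dp": [0, 0, 0], "dr": [0, 0, 0], "fingers": 0},
    {"dp": [0, 0, 0], "dr": [0, 0, 0], "fingers": 0},
    {"dp": [0, 0, 0], "dr": [0, 0, 0], "fingers": 0}
  ]
}}

```text
time_s: 8.95
tool_pos: [0.5527, -0.215, 0.0525]
tool_rot: [180.0, -0.0, 0.8]
force: [-0.3, -0.3, -0.5]
grip_width: 0.0865
grasp_force: 0.0
```

>>> {"fn": "step_arm", "kwargs": {
  "moves": [
    {"dp": [0, 0, -5], "dr": [0, 0, 0], "fingers": 0},
    {"dp": [0, 0, -30], "dr": [0, 0, 0], "fingers": 0},
    {"dp": [0, 0, -45], "dr": [0, 0, 0], "fingers": 0},
    {"dp": [0, 0, -45], "dr": [0, 0, 0], "fingers": 0},
    {"dp": [0, 0, 0], "dr": [0, 0, 0], "fingers": 0}
  ]
}}

```text
time_s: 9.57
tool_pos: [0.5555, -0.2158, 0.1826]
tool_rot: [179.8, -0.5, 0.8]
force: [-0.6, 0.9, 0.2]
grip_width: 0.0871
grasp_force: 0.0
```

Run:
```python
from h import *
import cv2
o=env.get_obs();print(o["qpos"].round(1))
t=env.read_camera("side")[:,:,::-1]
cv2.imwrite("pics/c4.png",cv2.convertScaleAbs(t[60:340,180:520],alpha=1.5))
```

```text
[ 35.1  13.8 -19.1  94.2   4.8  72.3 -74.2]
```

View pics/c4.png

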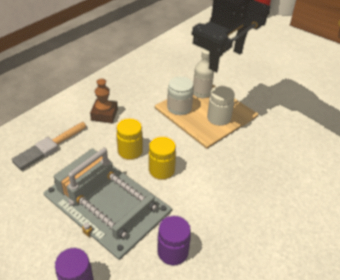

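The pot now stands upright on the near half of the board, at about (221,105) in the crop, and the tin and bottle haven't moved. I'll go to the handle next.

>>> {"fn": "step_arm", "kwargs": {
  "moves": [
    {"dp": [0, -30, 0], "dr": [0, 0, 0], "fingers": 0},
    {"dp": [0, -50, 0], "dr": [0, 0, 0], "fingers": 0},
    {"dp": [10, -50, 0], "dr": [0, 0, 0], "fingers": 0},
    {"dp": [12, -50, 0], "dr": [0, 0, 0], "fingers": 0},
    {"dp": [12, -50, 0], "dr": [0, 0, 0], "fingers": 0}
  ]
}}

```text
time_s: 10.25
tool_pos: [0.5827, 0.0168, 0.1762]
tool_rot: [180.0, 0.1, 0.8]
force: [1.3, -1.0, -0.7]
grip_width: 0.0873
grasp_force: 0.0
```

>>> {"fn": "step_arm", "kwargs": {
  "moves": [
    {"dp": [12, -50, 0], "dr": [0, 0, 0], "fingers": 0},
    {"dp": [11, -50, 0], "dr": [0, 0, 0], "fingers": 0},
    {"dp": [0, -49, 0], "dr": [0, 0, 0], "fingers": 0},
    {"dp": [0, 0, 0], "dr": [0, 0, -0.157], "fingers": 0},
    {"dp": [0, 0, 0], "dr": [0, 0, -0.157], "fingers": 0}
  ]
}}

```text
time_s: 10.88
tool_pos: [0.6033, 0.1658, 0.1758]
tool_rot: [-180.0, 0.2, 19.2]
force: [0.1, -0.2, 0.1]
grip_width: 0.0872
grasp_force: 0.0
```

>>> {"fn": "step_arm", "kwargs": {
  "moves": [
    {"dp": [0, 0, 0], "dr": [0, 0, -0.157], "fingers": 0},
    {"dp": [0, 0, 0], "dr": [0, 0, -0.157], "fingers": 0},
    {"dp": [0, 0, 0], "dr": [0, 0, -0.157], "fingers": 0},
    {"dp": [0, 0, 0], "dr": [0, 0, -0.157], "fingers": 0},
    {"dp": [0, 0, 0], "dr": [0, 0, -0.157], "fingers": 0}
  ]
}}

```text
time_s: 11.5
tool_pos: [0.6035, 0.1644, 0.1759]
tool_rot: [-179.9, 0.1, 64.1]
force: [-0.3, 0.0, 0.2]
grip_width: 0.0869
grasp_force: 0.0
```

>>> {"fn": "step_arm", "kwargs": {
  "moves": [
    {"dp": [0, 0, 0], "dr": [0, 0, -0.157], "fingers": 0},
    {"dp": [0, 0, 0], "dr": [0, 0, -0.157], "fingers": 0},
    {"dp": [0, 0, 0], "dr": [0, 0, -0.157], "fingers": 0},
    {"dp": [0, 0, 0], "dr": [0, 0, 0], "fingers": 0},
    {"dp": [0, 0, 0], "dr": [0, 0, 0], "fingers": 0}
  ]
}}

```text
time_s: 12.12
tool_pos: [0.604, 0.1646, 0.1767]
tool_rot: [-179.9, 0.0, 90.6]
force: [-0.1, -0.3, 0.1]
grip_width: 0.0871
grasp_force: 0.0
```

>>> {"fn": "step_arm", "kwargs": {
  "moves": [
    {"dp": [0, 9, 20], "dr": [0, 0, 0], "fingers": 0},
    {"dp": [0, 0, 30], "dr": [0, 0, 0], "fingers": 0},
    {"dp": [0, 0, 28], "dr": [0, 0, 0], "fingers": 0},
    {"dp": [0, 0, 15], "dr": [0, 0, 0], "fingers": 0},
    {"dp": [0, 0, 5], "dr": [0, 0, 0], "fingers": 0}
  ]
}}

```text
time_s: 12.75
tool_pos: [0.613, 0.1647, 0.078]
tool_rot: [-179.9, 0.0, 90.7]
force: [0.7, 0.2, -0.2]
grip_width: 0.087
grasp_force: 0.0
```

>>> {"fn": "step_arm", "kwargs": {
  "squeeze": 10,
  "moves": [
    {"dp": [0, 0, 0], "dr": [0, 0, 0], "fingers": 0.4},
    {"dp": [0, 0, 0], "dr": [0, 0, 0], "fingers": 0.7},
    {"dp": [0, 0, 0], "dr": [0, 0, 0], "fingers": 1},
    {"dp": [0, 0, 0], "dr": [0, 0, 0], "fingers": 1},
    {"dp": [0, 0, 0], "dr": [0, 0, 0], "fingers": 1}
  ]
}}

```text
time_s: 13.38
tool_pos: [0.6135, 0.1649, 0.0797]
tool_rot: [180.0, 0.0, 90.7]
force: [0.3, 0.3, -0.6]
grip_width: 0.0453
grasp_force: 0.0
```

>>> {"fn": "step_arm", "kwargs": {
  "squeeze": 40,
  "moves": [
    {"dp": [0, 0, 0], "dr": [0, 0, 0], "fingers": 1},
    {"dp": [0, 0, 0], "dr": [0, 0, 0], "fingers": 1},
    {"dp": [0, 0, 0], "dr": [0, 0, 0], "fingers": 1},
    {"dp": [0, 0, 0], "dr": [0, 0, 0], "fingers": 1},
    {"dp": [0, 0, 0], "dr": [0, 0, 0], "fingers": 1}
  ]
}}

```text
time_s: 14.0
tool_pos: [0.6129, 0.1649, 0.0794]
tool_rot: [-179.9, 0.0, 90.8]
force: [-1.8, -0.3, 2.0]
grip_width: 0.0107
grasp_force: 40.0
```

>>> {"fn": "step_arm", "kwargs": {
  "moves": [
    {"dp": [0, -8, 0], "dr": [0, 0, 0], "fingers": 1},
    {"dp": [0, -14, 0], "dr": [0, 0, 0], "fingers": 1},
    {"dp": [0, -16, 0], "dr": [0, 0, 0], "fingers": 1},
    {"dp": [0, -14, 0], "dr": [0, 0, 0], "fingers": 1},
    {"dp": [0, -10, 0], "dr": [0, 0, 0], "fingers": 1}
  ]
}}

```text
time_s: 14.62
tool_pos: [0.556, 0.1642, 0.0795]
tool_rot: [179.4, -0.2, 90.7]
force: [14.7, 2.8, -13.2]
grip_width: 0.0106
grasp_force: 40.0
```

Run:
```python
from h import *
import cv2
o=env.get_obs();print(o["tool_pos"],o["tool_rot"],o["force"],o["grasp_force"])
t=np.mean([env.read_camera("top").astype(float) for _ in range(4)],0)[:,:,::-1]
s=np.mean([env.read_camera("side").astype(float) for _ in range(4)],0)[:,:,::-1]
print(env.get_obs()["tool_pos"])
z=lambda i:cv2.convertScaleAbs(cv2.resize(i,None,fx=8,fy=8,interpolation=cv2.INTER_CUBIC),alpha=1.6)
a=z(t[180:250,200:250]);b=z(s[255:325,235:285])
cv2.imwrite("pics/c5.png",np.hstack([a,b]))
```

```text
[0.55596543 0.16420605 0.07951273] [ 1.79385446e+02 -1.76021591e-01  9.07026684e+01] [ 14.7423766    2.84854533 -13.1963181 ] 39.99634584237356
[0.55591984 0.16420061 0.07951159]
```

View pics/c5.png

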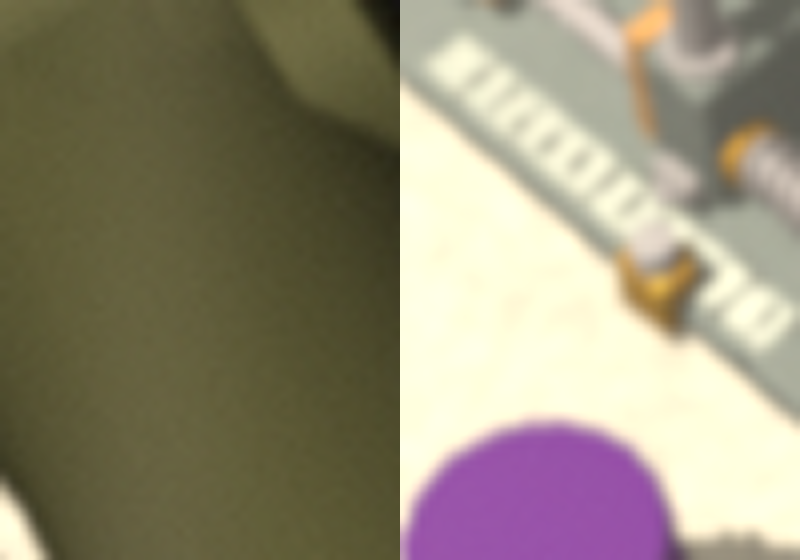

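The arm hides the rider from the top camera. In the side panel the pointer is near (665–690,165–195) and the rider near (655,280), with its screw at (655,240). I'll compare the two numerically in this view.

Run:
```python
from h import *
import cv2
np.set_printoptions(precision=1,suppress=True)
v=(.5674,.1623,.0135)
P=lambda l:((proj("side",W(v,l))[0]-[235,255]+.5)*8-.5)+[400,0]
for x in(-.012,-.0165):print("pointer",x,P((x,.056,.0175)),P((x,.066,.0175)))
for x in(-.024,-.027,-.030):print("mark",x,P((x,.068,.0175)),"block outer",P((x-.0085,.088,.012)),P((x+.0085,.088,.012)),"screw",P((x,.08,.03)))
p=P((0,.08,.012));print("edge",p)
# fresh top0 brass mask, and side brass
for n,(r,c) in {"top0":((200,245),(205,222)),"side0":((280,300),(258,278))}.items():
    im=cv2.imread(f"pics/{n}.png")[r[0]:r[1],c[0]:c[1]].astype(int)
    w=np.clip((im[...,2]-im[...,0])-55,0,None) if n=="side0" else np.clip((im[...,2]-im[...,0])-45,0,None)
    print(n);print(w)
```

```text
pointer -0.012 [683.6 182.4] [654.2 206.6]
pointer -0.0165 [695.4 192.3] [666.1 216.6]
mark -0.024 [680.1 238.3] block outer [645.2 320.4] [600.  281.1] screw [639.  239.6]
mark -0.027 [688.1 245.1] block outer [653.3 327.4] [607.9 288. ] screw [647.1 246.5]
mark -0.03 [696.2 251.9] block outer [661.4 334.4] [615.9 294.9] screw [655.2 253.4]
edge [583.6 226.5]
top0
[[ 0  0  0  0  0  0  0  0  0  0  0  0  0  0  0  0  0]
 [ 0  0  0  0  0  0  0  0  0  0  0  0  0  0  0  0  0]
 [ 0  0  0  0  0  0  0  0  0  0  0  0  0  0  0  0  0]
 [ 0  0  0  0  0  0  0  0  0  0  0  0  0  0  0  0  0]
 [ 0  0  0  0  0  0  0  0  0  0  0  0  0  0  0  0  0]
 [ 0  0  0  0  0  0  0  0  0  0  0  0  0  0  0  0  0]
 [ 0  0  0  0  0  0  0  0  0  0  0  0  0  0  0  0  0]
 [ 0  0  0  0  0  0  0  0  0  0  0  0  0  0  0  0  0]
 [ 0  0  0  0  0  0  0  0  0  0  0  0  0  0  0  0  0]
 [ 0  0  0  0  0  0  0  0  0  0  0  0  0  0  0  0  0]
 [ 0  0  0  0  0  0  0  0  0  0  0  0  0  0  0  0  0]
 [ 0  0  0  0  0  0  0  0  0  0  0  0  0  0  0  0  0]
 [ 0  0  0  0  0  0  0  0  0  0  0  0  0  0  0  0  0]
 [ 0  0  0  0  0  0  0  0  0  
[... 2265 characters left out ...]
 0  0]
 [ 0  0  0  0  0  0  0  0  0  0  0  1  1  0  0  0  0  0  0  0]
 [ 0  0  0  0  0  0  0  1 10 18 13  3  0  0  0  0  0  0  0  0]
 [ 0  0  0  0  0  0  0  5 14 16  5  0  0  0  0  0  0  0  0  0]
 [ 0  0  0  0  0  0  0  0  6  2  0  0  0  0  0  0  0  0  0  0]
 [ 0  0  0  0  0  0  0  0  0  0  0  0  0  0  0  0  0  0  0  0]
 [ 0  0  0  0  0  0  0  0  0  0  0  0  0  0  0  0  0  0  0  0]
 [ 0  0  0  0  0  0  0  0  0  0  0  0  0  0  0  0  0  0  0  0]
 [ 0  0  0  0  0  0  0  0  0  0  0  0  0  0  0  0  0  0  0  0]
 [ 0  0  0  0  0  0  0  0  0  0  0  0  0  0  0  0  0  0  0  0]
 [ 0  0  0  0  0  0  0  0  0  0  0  0  0  0  0  0  0  0  0  0]
 [ 0  0  0  0  0  0  0  0  0  0  0  0  0  0  0  0  0  0  0  0]]
```

>>> {"fn": "step_arm", "kwargs": {
  "moves": [
    {"dp": [0, -5, 0], "dr": [0, 0, 0], "fingers": 1},
    {"dp": [0, -5, 0], "dr": [0, 0, 0], "fingers": 1},
    {"dp": [0, -3, 0], "dr": [0, 0, 0], "fingers": 1},
    {"dp": [0, -1, 0], "dr": [0, 0, 0], "fingers": 1},
    {"dp": [0, 0, 0], "dr": [0, 0, 0], "fingers": 1}
  ]
}}

```text
time_s: 15.65
tool_pos: [0.5428, 0.1641, 0.0795]
tool_rot: [179.4, -0.2, 90.7]
force: [14.7, 3.1, -14.8]
grip_width: 0.0105
grasp_force: 40.0
```

Run:
```python
from h import *
import cv2
o=env.get_obs();print(o["tool_pos"],o["tool_rot"],o["force"],o["grasp_force"])
s=np.mean([env.read_camera("side").astype(float) for _ in range(6)],0)[:,:,::-1]
print(env.get_obs()["tool_pos"])
a=cv2.convertScaleAbs(cv2.resize(s[265:305,245:295],None,fx=14,fy=14,interpolation=cv2.INTER_CUBIC),alpha=1.3)
cv2.imwrite("pics/c6.png",a)
v=(.5674,.1623,.0135)
P=lambda l:((proj("side",W(v,l))[0]-[245,265]+.5)*14-.5).round()
for x in(-.024,-.027,-.030):print(x,P((x,.056,.0175)),P((x,.066,.0175)),P((x,.068,.0175)))
```

```text
[0.54275505 0.16406897 0.07953166] [179.35019514  -0.201117    90.69220216] [ 14.7439467    3.14138574 -14.7789227 ] 39.99649791541742
[0.54274473 0.16404453 0.07951068]
-0.024 [412. 226.] [361. 269.] [351. 277.]
-0.027 [426. 238.] [375. 281.] [365. 289.]
-0.03 [440. 249.] [389. 292.] [379. 301.]
```

View pics/c6.png

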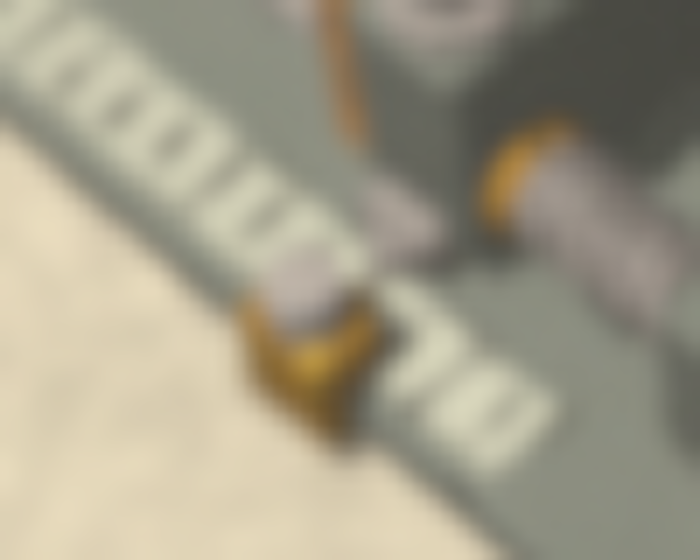

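In the side crop the pointer runs from (430,230) to about (375,270), and the rider's point is near (367,292). The pointer is about 2 mm short, which agrees with the top-view estimate of 72–73 mm travel against 70.1 mm now. I'll pull 2.5 mm more.

>>> {"fn": "step_arm", "kwargs": {
  "moves": [
    {"dp": [0, -1, 0], "dr": [0, 0, 0], "fingers": 1},
    {"dp": [0, -1, 0], "dr": [0, 0, 0], "fingers": 1},
    {"dp": [0, -0.5, 0], "dr": [0, 0, 0], "fingers": 1},
    {"dp": [0, 0, 0], "dr": [0, 0, 0], "fingers": 1},
    {"dp": [0, 0, 0], "dr": [0, 0, 0], "fingers": 1}
  ]
}}

```text
time_s: 16.58
tool_pos: [0.5406, 0.164, 0.0796]
tool_rot: [179.3, -0.2, 90.7]
force: [16.3, 2.7, -15.7]
grip_width: 0.0109
grasp_force: 40.0
```

Run:
```python
from h import *
import cv2
o=env.get_obs();print(o["tool_pos"],o["force"],o["grasp_force"])
s=np.mean([env.read_camera("side").astype(float) for _ in range(10)],0)[:,:,::-1]
a=cv2.resize(s[272:298,255:285],None,fx=22,fy=22,interpolation=cv2.INTER_LANCZOS4)
a=np.clip((a-40)*1.6,0,255).astype(np.uint8)
b=cv2.GaussianBlur(a,(0,0),18);a=cv2.addWeighted(a,2,b,-1,0)
cv2.imwrite("pics/c7.png",a)
v=(.5674,.1623,.0135)
P=lambda l:((proj("side",W(v,l))[0]-[255,272]+.5)*22-.5).round()
for x in(-.024,-.0275,-.030):print(x,P((x,.056,.0175)),P((x,.066,.0175)),P((x,.068,.0175)))
```

```text
[0.54055522 0.16401784 0.07955456] [ 16.30502682   2.66227711 -15.74381333] 39.99577332717308
-0.024 [428. 201.] [347. 269.] [331. 282.]
-0.0275 [454. 223.] [373. 290.] [357. 304.]
-0.03 [472. 238.] [392. 306.] [375. 319.]
```

View pics/c7.png

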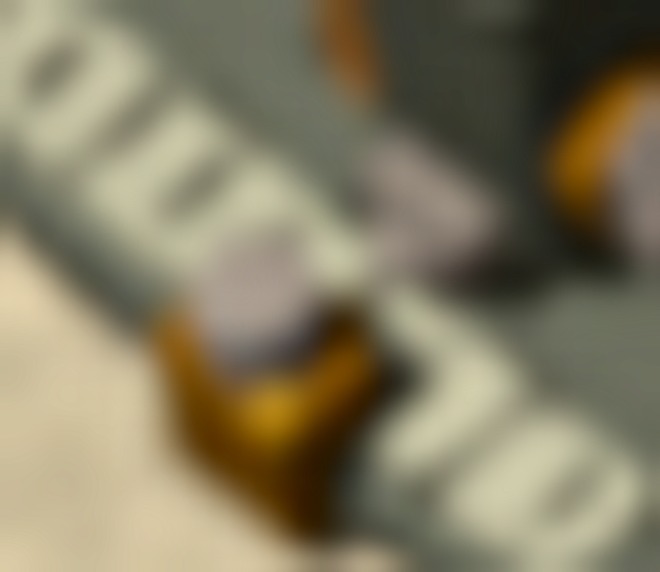

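The pointer's axis and the rider's agree to within about 1–2 mm, with the pointer still slightly short. I'll pull 1 mm more, hold, and hand in.

>>> {"fn": "step_arm", "kwargs": {
  "moves": [
    {"dp": [0, -0.5, 0], "dr": [0, 0, 0], "fingers": 1},
    {"dp": [0, -0.5, 0], "dr": [0, 0, 0], "fingers": 1},
    {"dp": [0, 0, 0], "dr": [0, 0, 0], "fingers": 1},
    {"dp": [0, 0, 0], "dr": [0, 0, 0], "fingers": 1},
    {"dp": [0, 0, 0], "dr": [0, 0, 0], "fingers": 1}
  ]
}}

```text
time_s: 17.7
tool_pos: [0.5396, 0.164, 0.0795]
tool_rot: [179.3, -0.2, 90.7]
force: [15.6, 3.1, -14.1]
grip_width: 0.0106
grasp_force: 40.0
```

>>> {"fn": "step_arm", "kwargs": {
  "moves": [
    {"dp": [0, 0, 0], "dr": [0, 0, 0], "fingers": 1},
    {"dp": [0, 0, 0], "dr": [0, 0, 0], "fingers": 1},
    {"dp": [0, 0, 0], "dr": [0, 0, 0], "fingers": 1},
    {"dp": [0, 0, 0], "dr": [0, 0, 0], "fingers": 1},
    {"dp": [0, 0, 0], "dr": [0, 0, 0], "fingers": 1}
  ]
}}

```text
time_s: 18.32
tool_pos: [0.5396, 0.164, 0.0795]
tool_rot: [179.3, -0.2, 90.7]
force: [16.3, 2.8, -15.1]
grip_width: 0.0108
grasp_force: 40.0
```

```bash
python3 -c "
from cell import env
o=env.get_obs();print(o['tool_pos'],o['grasp_force']);print(env.sign_off())"
```

```text
[0.53958375 0.16401621 0.07953276] 39.99579871124297
the job is handed in; nothing more can be done
None
```

I handed the job in at about 18 s: the pot stands upright on the near half of the board, and the jaw is held steady by its handle at about 73 mm of travel, which I judge to be within 1–2 mm of the rider; no verdict came back.

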